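# Hang the broad chisel in the bench rack

## Task

Pick up the broad chisel lying on the bench by the butt end of its handle from above, lift it, and with the gripper still pointing down ease your grip so that the chisel swings down until its blade points straight down between the fingers, then grip it firmly again while it hangs clear of everything. Hang it upright in the free slot of the wooden rack: neck in the slot, blade below, handle resting squarely on the ledge well inside the slot mouth, and let go. Leave all the other tools and pieces where they are.

Things in the scene. Friction and masses are not known exactly. Their poses are not given: they have to be found in the camera images.
- chisel_mid (a point): Middle, on the axis, of the loose broad chisel (0.20-0.34 kg) lying on the bench; told apart by its 40 mm wide flat blade. x points along the axis to the butt, y across the blade. 200 mm long: handle from x = -4 to +100 mm, 26 x 26 mm, its front end a brass ferrule 30 x 30 x 18 mm with a flat underside (the shoulder); round 9 mm neck from -4 to -40; blade 5 mm thick from -40 to -100 mm.
- chisel_grip (a point): Centre of the raised round steel hoop (30 mm across, 12 mm long) on its handle, 78 mm from the middle, 22 mm short of the butt: the place to grip. Centre of mass some 70 mm from here, towards the blade. Gripped here at 60 N it stays nearly level; eased to between 20 and 4 N it swings down (heavy or slippery ones first), sliding down up to 15 mm; eased longer it drops. A firm grip is 30 N or more a finger.
- seat (a point): Seat of the rack's free slot, on top of the ledge (135 mm above the bench), where the chisel's axis should stand; properly hung, chisel_mid is 4 mm above it. x points into the rack, y along the ledge, z up. The rack is fixed. Its three slots lie side by side 90 mm apart; the other two hold tools. The slot is 18 mm wide, its closed end at x = +18 mm, its open mouth at x = -32 mm.
- slot_mouth (a point): Middle of the open front of the free slot, at the front edge of the ledge's top, 32 mm in front of the seat; same axes. The ledge is 12 mm thick and of wood; under it a foot board 14 mm high reaches 18 mm further forward than this point; a back board 150 mm high stands 76 mm behind it.
- hung_a_mid (a point): Skew chisel (18 mm blade) hanging blade-down in one of the rack's slots; point at mid length on its axis, handle top 100 mm above it, handle 30 x 30 mm. Loose; leave alone.
- hung_b_mid (a point): Narrow chisel (10 mm blade) hanging in another slot, same size of handle. Loose; leave alone.
- gouge_mid (a point): Tool with the same handle and a round 14 mm shank, lying on the bench; point at mid length, x towards its butt. Leave alone.
- narrow_mid (a point): Chisel with the same handle and a 10 mm wide blade, lying on the bench; point at mid length, x towards its butt. Leave alone.
- mallet: Carver's wooden mallet lying on the bench, 262 mm long, 75 mm wide, 65 mm high; origin on the bench near the middle of its length, head towards x. Leave alone.
- carving: Half-carved wooden block, 178 x 65 x 65 mm; origin on the bench under its middle. Leave alone.
- stone: Grey sharpening stone in a wooden holder, 60 x 160 x 28 mm, long along y; origin on the bench under its middle. Leave alone.
Things that resemble listed ones, but are neither listed nor needed, are in the scene too. Leave any green or orange look-alike of the part that bears chisel_mid alone.

How it is judged:
By the outcome, as a careful person would: the job done as asked, in the order asked, and still so for the second after the job is handed in, with the robot touching nothing.
It also fails if it takes over 72 s, if anything falls off the work surface, if the arm or the gripper's body presses on something with over 40 N, if the wrist force passes 120 N, or if a joint passes its speed limit or range.

## Robot

A 6-joint arm with a two-finger parallel gripper is mounted at the origin on the work surface. World frame = base frame: x ahead of the robot, y to its left, z up, the work surface at z = 0. Lengths are in m, angles in rad, forces in N, time in s.
With the tool pointing down it reaches from about 0.425 to 0.95 m from the base axis. Payload 3.5 kg.
Tool frame: the origin (TCP) lies on the centre line of the jaws, within the pads' length; the fingertips stand 17 mm ahead of it and the grasp point (between the pads) lies 2 mm behind it; z points along the fingers, y is the line along which they close (so a half turn about z gives the same grasp; the last joint's range is limited). The gripper opens to 85 mm and grips with 20 to 120 N. Pads are 22 mm wide; open, the fingers measure 114 mm over their backs; the gripper's body (76 mm by 85 mm) begins 54 mm behind the grasp point. The pads swing forward as they close: fully open they stand 13 mm farther back than shut.
Start: joints at [1.047, 0.286, 1.577, -0, 1.279, -0.15], TCP at [0.246, 0.628, 0.248] pointing down, gripper open.
Joint ranges: [-2.77, 2.77], [-0.9, 2.22], [0.21, 2.48], [-1.53, 4.67], [0.24, 2.81], [-2.84, 2.84]. Speed limits (rad/s): [2.79, 2.79, 3.14, 3.14, 3.14, 3.14].

## Interface

Orientations are given as a unit quaternion [x, y, z, w].
In Python, from plant import ctrl gives the robot as it stands. The module is installed in compiled form; this text tells all that it offers.
- The arm moves only by the tool drive_tool, never from a script. Its argument "moves" is a list of rows, each a list of 3 entries, a list of its own where there are three numbers: the turn, a rotation vector about the tool's x, y, z in rad, then the shift along the tool's x, y, z in m, then the finger opening in m, from 0 to 0.0854. A call has 1 to 5 rows; each row shifts and turns the commanded pose from where the row before left it, along the tool's axes as they then stand; what a row does not reach is not made up. A row lasts 1/8 s, in which the tool goes at most 62.5 mm and 10.7 degrees, less where a joint would pass 70% of its speed; a pose out of reach is approached as far as the arm can. A call with a gripper value outside its range is refused whole. The fingers move at their own pace and stop on an object; "grip_force" is the grip in N (left out, the last holds). Time passes only in rows, so rows that do not move let the fingers close. It gives the time, the measured TCP pose, the force, the opening and the grip force at its end, in the units of the state.
- ctrl.get_state(): the state, without advancing time (a new reading comes with each control period).
- ctrl.read_camera(name): name is "side" or "top" or "wrist"; returns a dict with "image" (400x640x3 uint8, red, green, blue), "fx", "fy", "cx", "cy" (pixels), "dist" ([k1, k2, p1, p2, k3] as OpenCV has them; the pictures are not rectified), "R" (3x3) and "t" (3): a world point X has camera coordinates R X + t. Camera axes: x right, y down, z forward; pixel columns grow to the right and rows downward; lengths in m; the calibration is good to about 2 mm. A picture is of the moment at which its call begins. There is no depth.
- ctrl.sign_off(): hands the job in; it is judged then, once.
The state is a dict: "time": time; "qpos": joint angles; "dq": joint speeds; "joint_efforts": joint torques, N m; "eef_pos": TCP position; "tcp_rot": TCP orientation; "contact_force": force on the tool from outside, world axes, zero at the start; "wrist_torque": the same for the moment, N m; "opening": opening from 0.0 (shut) to 1.0 (fully open); "finger_force": force on a finger pad.
Only numpy, scipy, OpenCV 4.12 (cv2) and the standard library are available. Lean on these libraries where they do the work, as an engineer would, in place of code of your own. Each camera call takes 0.05 s, during which the arm holds its last target. There are 200 camera calls.

## Working session

There is one attempt and no reset: what is moved stays moved. The work goes in short steps, Python scripts to look and compute and a tool call to move; the robot and the scene stay as the last step left them, time stands still between calls to the robot, and variables do not carry over. Pictures are saved under pics/ and viewed, at most 10 in all, crops included, and the job is handed in when it is done.

Besides the shell and the picture viewer there is one more tool, called after ">>>" as name([rows], argument=value, ...), one row to a line, values as JSON. drive_tool: Moves the arm, as the interface text tells. Its arguments: {"type":"object","properties":{"moves":{"type":"array","items":{"type":"array"}},"grip_force":{"type":"number"}},"required":["moves"]}

```bash
mkdir -p pics
cat > h.py <<'E'
import numpy as np, cv2
from plant import ctrl
from scipy.spatial.transform import Rotation as Rn
def shot(name,fn=None):
    c=ctrl.read_camera(name)
    if fn: cv2.imwrite('pics/'+fn,c['image'][...,::-1]); 
    np.savez('cam_%s.npz'%name,**{k:np.array(v) for k,v in c.items()})
    return c
def load(name): return dict(np.load('cam_%s.npz'%name))
def K(c): return np.array([[c['fx'],0,c['cx']],[0,c['fy'],c['cy']],[0,0,1.]],float)
def ray(c,u,v):
    p=cv2.undistortPoints(np.array([[[u,v]]],float),K(c),np.array(c['dist'],float))[0,0]
    R=np.array(c['R']);t=np.array(c['t']); return -R.T@t, R.T@np.array([p[0],p[1],1])
def onz(c,u,v,z):
    o,d=ray(c,u,v); return o+d*(z-o[2])/d[2]
def proj(c,X):
    X=np.atleast_2d(np.array(X,float))
    return cv2.projectPoints(X,cv2.Rodrigues(np.array(c['R']))[0],np.array(c['t'],float),K(c),np.array(c['dist'],float))[0][:,0]
E
python3 - <<'E'
from h import *
a=shot('top');b=shot('side')
cv2.imwrite('pics/a.png',a['image'][...,::-1])
cv2.imwrite('pics/b.png',b['image'][...,::-1])
for c in(a,b): print(-np.array(c['R']).T@np.array(c['t']),c['fx'])
s=ctrl.get_state();print(s)
E
```

```text
[ 0.34428603 -0.12126825  1.37902017] 511.08728119893453
[0.29932852 0.59747193 0.93049942] 415.4649021822563
{'time': 0.1, 'qpos': array([ 1.04695473e+00,  2.87128354e-01,  1.57803478e+00,  3.96499789e-05,
        1.27859133e+00, -1.50012664e-01]), 'dq': array([ 9.97433781e-04, -1.41258985e-03, -1.90260998e-03,  9.12318738e-05,
        8.06743806e-04, -3.16042372e-04]), 'joint_efforts': array([ 2.03210468e-03, -4.07295871e+01, -2.93699169e+01, -6.30301861e-05,
        3.39339276e-03, -1.62347122e-07]), 'eef_pos': array([0.24618931, 0.62790616, 0.247049  ]), 'tcp_rot': array([ 1.85833518e-01,  9.82580651e-01, -1.01385679e-03, -3.75246125e-04]), 'contact_force': array([ 0.01565625, -0.5514259 ,  0.87437993]), 'wrist_torque': array([ 0.01794521, -0.0371854 ,  0.05445041]), 'finger_force': 0.0, 'opening': 0.9997370641231016}
```

View pics/a.png

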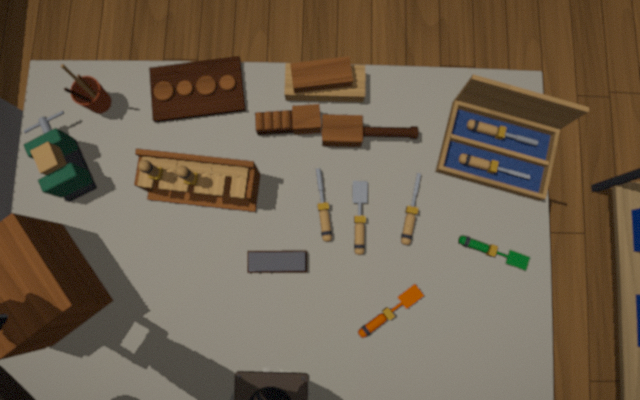

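View pics/b.png

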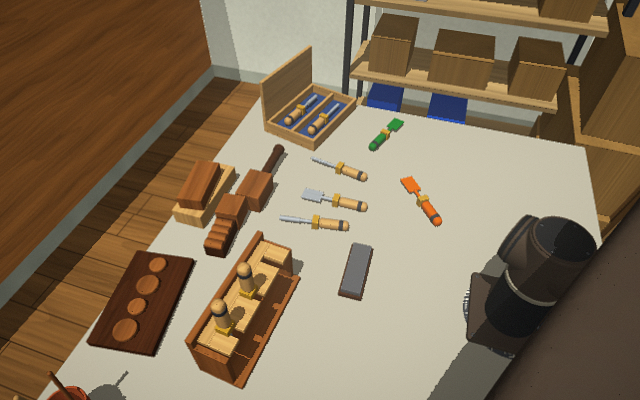

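Lying loose are candidates at top-view (323,205) with a narrow blade, (360,215) with a wide flat blade, and (411,210) with a thin shank; the green (495,252) and orange (390,312) ones are look-alikes. The wide-bladed natural one at (360,215) fits. The rack's free slot is the rightmost one, near (237,185). I'll confirm both in enlarged crops.

Run:
```python
from h import *
a=load('top')['image'];b=load('side')['image']
e=lambda im,x,y,w,h,k:cv2.resize(im[y:y+h,x:x+w],None,fx=k,fy=k,interpolation=cv2.INTER_CUBIC)
A=np.vstack([e(a,130,140,133,75,6)[:, :798], ])
cv2.imwrite('pics/c.png',np.hstack([e(a,330,170,60,90,6),e(a,190,145,70,75,6)[:450] if 0 else cv2.copyMakeBorder(e(a,190,145,70,75,6),0,90,0,0,cv2.BORDER_CONSTANT)])[...,::-1])
cv2.imwrite('pics/d.png',e(b,180,220,130,100,6)[...,::-1])
```

```text
(no output)
```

View pics/c.png

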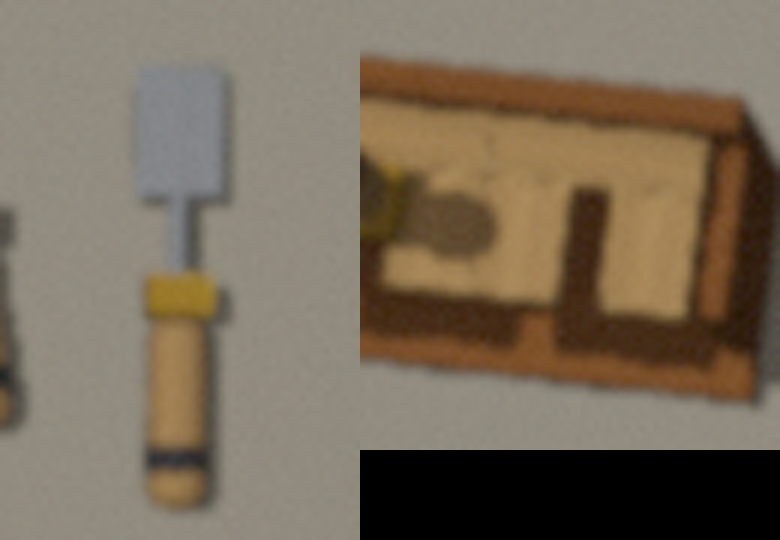

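View pics/d.png

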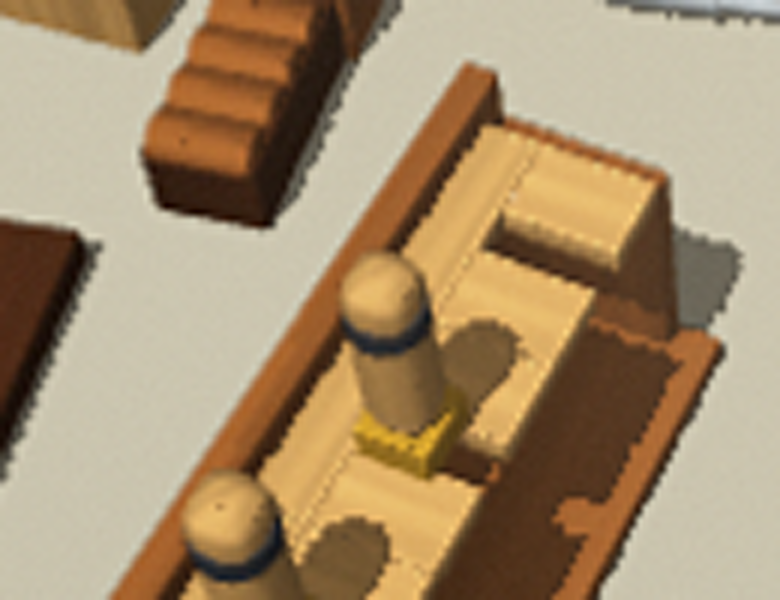

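The crop confirms the wide-bladed chisel: its hoop is at crop (178,458), or top (359.7,246.3), its blade tip at (182,68) and its butt at (179,508). The free slot in the top view has its mouth middle at (226.7,196.0) and its closed end at (228.3,176.3). In the side crop the mouth corners are (597,290) and (617,245).

Run:
```python
from h import *
a=load('top');b=load('side')
T=lambda x,y:(330+x/6,170+y/6)
S=lambda x,y:(180+x/6,220+y/6)
Q=lambda x,y:(190+(x-360)/6,145+y/6)
for n,p,z in [('hoop',T(178,458),.025),('tip',T(182,68),.015),('butt',T(179,508),.015)]: print(n,onz(a,*p,z))
print('mouthT',onz(a,*Q(556,303),.135),onz(a,*Q(603,308),.135),'closed',onz(a,*Q(590,188),.135))
print('ledge front right end',onz(a,*Q(686,320),.135),'board', onz(a,*Q(740,98),.15), onz(a,*Q(366,57),.15))
print('mouthS',onz(b,*S(597,290),.135),onz(b,*S(617,245),.135),'closed',onz(b,*S(483,248),.135),onz(b,*S(507,212),.135))
w=Rn.from_quat(ctrl.get_state()['tcp_rot']).as_matrix();print(w)
```

```text
hoop [ 0.42926813 -0.22362064  0.025     ]
tip [ 0.60622142 -0.22359007  0.015     ]
butt [ 0.40774404 -0.22516624  0.015     ]
mouthT [0.53888052 0.1248948  0.135     ] [0.53729298 0.10533547 0.135     ] closed [0.58744064 0.11338601 0.135     ]
ledge front right end [0.53317697 0.07081348 0.135     ] board [0.62366102 0.05074827 0.15      ] [0.63735539 0.20662029 0.15      ]
mouthS [0.53742836 0.1250853  0.135     ] [0.53757954 0.10378118 0.135     ] closed [0.58571323 0.12098119 0.135     ] [0.58347061 0.10273894 0.135     ]
[[-9.30931525e-01  3.65192078e-01 -1.11423631e-03]
 [ 3.65193600e-01  9.30929751e-01 -1.85292551e-03]
 [ 3.60602015e-04 -2.13185874e-03 -9.99997663e-01]]
```

>>> drive_tool([
  [[0,0,-0.1245],[0,0,0],0.0854],
  [[0,0,-0.1245],[0,0,0],0.0854],
  [[0,0,-0.1245],[0,0,0],0.0854],
], grip_force=80)

```text
time: 0.48
eef_pos: [0.2462, 0.6281, 0.2475]
tcp_rot: [-0.002, 1.0, -0.001, -0.0]
contact_force: [-0.2, 0.0, -0.6]
opening: 1.001
finger_force: 0.0
```

>>> drive_tool([
  [[0,0,0],[-0.025,-0.048,-0.006],0.06],
  [[0,0,0],[-0.025,-0.048,-0.006],0.06],
  [[0,0,0],[-0.025,-0.048,-0.006],0.06],
  [[0,0,0],[-0.025,-0.048,-0.006],0.06],
  [[0,0,0],[-0.025,-0.048,-0.006],0.06],
])

```text
time: 1.1
eef_pos: [0.3717, 0.3866, 0.278]
tcp_rot: [-0.0, 1.0, -0.0, -0.0]
contact_force: [0.2, -0.5, -0.3]
opening: 0.704
finger_force: 0.0
```

>>> drive_tool([
  [[0,0,0],[-0.025,-0.048,-0.006],0.06],
  [[0,0,0],[-0.025,-0.048,-0.006],0.06],
  [[0,0,0],[-0.025,-0.048,-0.006],0.06],
  [[0,0,0],[-0.025,-0.048,-0.006],0.06],
  [[0,0,0],[-0.025,-0.048,-0.006],0.06],
])

```text
time: 1.72
eef_pos: [0.4966, 0.1466, 0.3081]
tcp_rot: [0.0, 1.0, 0.0, -0.0]
contact_force: [-0.1, -0.2, 0.1]
opening: 0.704
finger_force: 0.0
```

```bash
python3 -c "
from h import *
shot('wrist');import shutil;shutil.copy('cam_wrist.npz','cam_rackw.npz')"
```

>>> drive_tool([
  [[0,0,0],[0.0077,-0.0462,0.0172],0.05],
  [[0,0,0],[0.0077,-0.0462,0.0172],0.05],
  [[0,0,0],[0.0077,-0.0462,0.0172],0.05],
  [[0,0,0],[0.0077,-0.0462,0.0172],0.05],
])

```text
time: 2.28
eef_pos: [0.4647, -0.0376, 0.2386]
tcp_rot: [0.0, 1.0, 0.0, -0.0]
contact_force: [0.1, -0.1, 0.6]
opening: 0.588
finger_force: 0.0
```

>>> drive_tool([
  [[0,0,0],[0.0077,-0.0462,0.0172],0.05],
  [[0,0,0],[0.0077,-0.0462,0.0172],0.05],
  [[0,0,0],[0.0077,-0.0462,0.0172],0.05],
  [[0,0,0],[0.0077,-0.0462,0.0172],0.05],
])

```text
time: 2.78
eef_pos: [0.434, -0.2224, 0.1699]
tcp_rot: [0.0, 1.0, 0.0, -0.0]
contact_force: [1.1, -0.1, 0.5]
opening: 0.586
finger_force: 0.0
```

```bash
python3 -c "
from h import *
c=shot('wrist');r=load('rackw')
cv2.imwrite('pics/e.png',np.vstack([r['image'],c['image']])[::1,::1,::-1][:, :]) 
im=np.vstack([r['image'],c['image']]);cv2.imwrite('pics/e.png',cv2.resize(im,None,fx=.75,fy=.75,interpolation=cv2.INTER_AREA)[...,::-1])
print(ctrl.get_state()['eef_pos'])"
```

```text
[ 0.43236894 -0.22610543  0.16779129]
```

View pics/e.png

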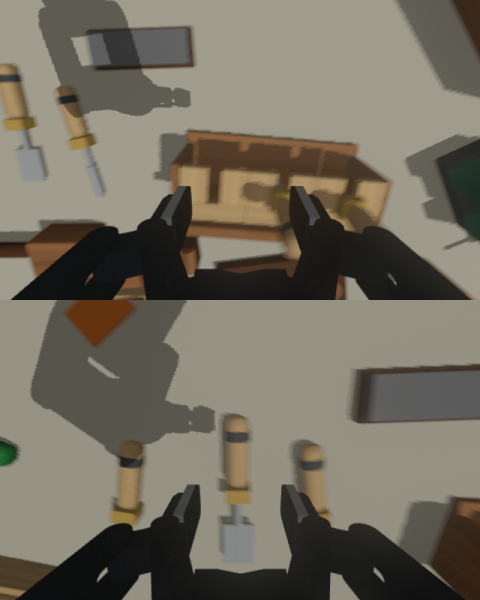

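The wrist view (lower half) shows the hoop at (315,183) and the blade end at (319,347). The chisel is centred between the fingers.

```bash
python3 -c "
from h import *
c=load('wrist')
print(onz(c,314.7,182.7,.027),onz(c,318.7,346.7,.015), onz(c,316,243,.015))
s=ctrl.get_state();print(s['eef_pos'],s['tcp_rot'])"
```

```text
[ 0.42832986 -0.22669207  0.027     ] [ 0.60310995 -0.22398684  0.015     ] [ 0.48835858 -0.22610029  0.015     ]
[ 0.43236894 -0.22610543  0.16779129] [ 1.60344610e-03  9.99996992e-01 -6.74902657e-04 -1.72907601e-03]
```

>>> drive_tool([
  [[0,0,0],[0.004,0,0.025],0.05],
  [[0,0,0],[0,0,0.035],0.05],
  [[0,0,0],[0,0,0.035],0.05],
  [[0,0,0],[0,0,0.025],0.05],
  [[0,0,0],[0,0,0],0.05],
])

```text
time: 3.45
eef_pos: [0.4289, -0.2196, 0.0485]
tcp_rot: [0.0, 1.0, 0.002, -0.002]
contact_force: [0.3, 0.1, 0.7]
opening: 0.585
finger_force: 0.0
```

>>> drive_tool([
  [[0,0,0],[0,-0.003,0.014],0.05],
  [[0,0,0],[0,0,0.012],0.05],
  [[0,0,0],[0,0,0],0.05],
  [[0,0,0],[0,0,0],0.05],
])

```text
time: 3.95
eef_pos: [0.4308, -0.2244, 0.025]
tcp_rot: [0.0, 1.0, -0.0, 0.0]
contact_force: [0.5, 0.1, 0.2]
opening: 0.586
finger_force: 0.0
```

```bash
python3 -c "
from h import *
s=ctrl.get_state();print(s['eef_pos'],s['contact_force'],s['opening'])"
```

```text
[ 0.43079969 -0.22443187  0.02500537] [0.48012903 0.085705   0.16694773] 0.5862384068040142
```

>>> drive_tool([
  [[0,0,0],[0.0015,0,0.003],0.05],
  [[0,0,0],[0,0,0],0.0],
  [[0,0,0],[0,0,0],0.0],
  [[0,0,0],[0,0,0],0.0],
  [[0,0,0],[0,0,0],0.0],
], grip_force=80)

```text
time: 4.58
eef_pos: [0.4291, -0.2244, 0.0221]
tcp_rot: [0.0, 1.0, -0.0, -0.0]
contact_force: [-2.7, 0.8, 5.5]
opening: 0.313
finger_force: 78.5
```

>>> drive_tool([
  [[0,0,0],[0,0,0],0.0],
  [[0,0,0],[0,0,0],0.0],
  [[0,0,0],[0,0,0],0.0],
])

```text
time: 4.95
eef_pos: [0.4291, -0.2244, 0.0221]
tcp_rot: [0.0, 1.0, -0.0, -0.0]
contact_force: [-2.3, 0.9, 5.6]
opening: 0.311
finger_force: 78.5
```

```bash
python3 -c "
from h import *
c=shot('wrist');b=shot('side')
A=c['image'][120:360,140:520];p=proj(b,[.43,-.2244,.03])[0].astype(int);print(p)
B=cv2.resize(b['image'][p[1]-60:p[1]+40,p[0]-80:p[0]+80],None,fx=3.5,fy=3.5,interpolation=cv2.INTER_CUBIC)
A=cv2.resize(A,(380,240));A=cv2.copyMakeBorder(A,0,0,0,180,cv2.BORDER_CONSTANT)
cv2.imwrite('pics/f.png',np.vstack([A,B])[...,::-1])
"
```

```text
[359 201]
```

View pics/f.png

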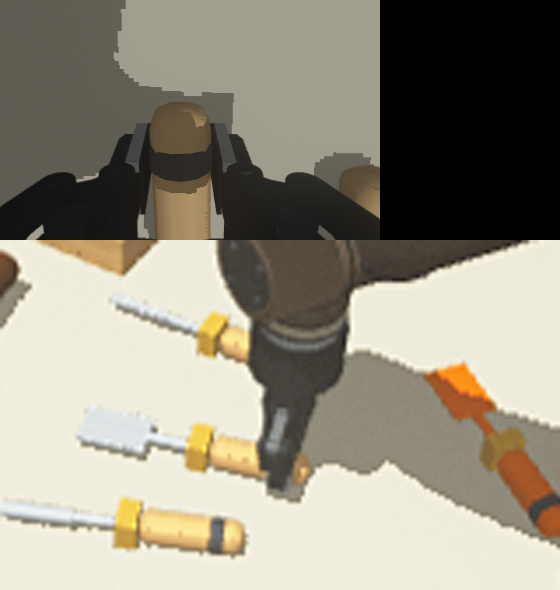

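The pads hold the hoop from both sides, with the butt just beyond the fingers. Now lift.

>>> drive_tool([
  [[0,0,0],[0,0,-0.015],0.0],
  [[0,0,0],[0,0,-0.025],0.0],
  [[0,0,0],[0,0,-0.03],0.0],
  [[0,0,0],[0,0,-0.03],0.0],
  [[0,0,0],[0,0,-0.03],0.0],
])

```text
time: 5.68
eef_pos: [0.4287, -0.2239, 0.1527]
tcp_rot: [0.0, 1.0, 0.0, -0.0]
contact_force: [0.3, -0.8, -1.2]
opening: 0.309
finger_force: 78.9
```

>>> drive_tool([
  [[0,0,0],[-0.01,0,-0.035],0.0],
  [[0,0,0],[-0.01,0,-0.035],0.0],
  [[0,0,0],[-0.01,0,-0.035],0.0],
  [[0,0,0],[-0.01,0,-0.035],0.0],
  [[0,0,0],[0,0,-0.01],0.0],
])

```text
time: 6.3
eef_pos: [0.47, -0.2246, 0.3045]
tcp_rot: [-0.0, 1.0, -0.001, 0.002]
contact_force: [0.6, 0.3, -2.8]
opening: 0.319
finger_force: 78.9
```

```bash
python3 -c "
from h import *
b=shot('side');s=ctrl.get_state();e=s['eef_pos'];print(s)
p=proj(b,[e])[0].astype(int);print(p)
B=cv2.resize(b['image'][max(0,p[1]-60):p[1]+90,p[0]-100:p[0]+100],None,fx=3,fy=3,interpolation=cv2.INTER_CUBIC)
cv2.imwrite('pics/g.png',B[...,::-1])
"
```

```text
{'time': 6.35, 'qpos': array([-6.41059188e-01, -1.00771054e-01,  1.89065496e+00, -1.57179223e-04,
        1.34789195e+00, -2.21189571e+00]), 'dq': array([-4.51290240e-03,  1.52263672e-02,  4.59286272e-02, -1.59641240e-04,
       -3.34345035e-02,  6.60104716e-05]), 'joint_efforts': array([ 1.10060020e-02, -2.50874913e+01, -2.93369740e+01,  8.35155998e-02,
       -7.06439721e-02,  4.44641977e-03]), 'eef_pos': array([ 0.46959514, -0.22455751,  0.30422009]), 'tcp_rot': array([-3.73236088e-05,  9.99998175e-01, -1.20278932e-03,  1.48362532e-03]), 'contact_force': array([ 0.39758206, -0.39651386, -1.75970156]), 'wrist_torque': array([-0.02690841,  0.0851277 , -0.03695677]), 'finger_force': 78.9355981349945, 'opening': 0.3121017276006817}
[352 123]
```

View pics/g.png

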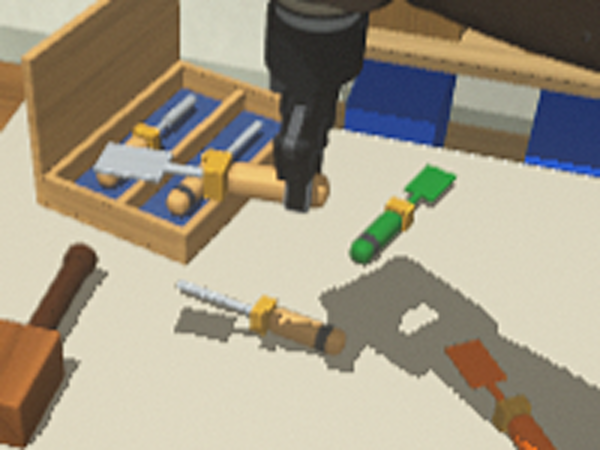

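The chisel is held nearly level, about 100 mm clear of everything below. Now I'll ease the grip.

>>> drive_tool([
  [[0,0,0],[0,0,0],0.0],
  [[0,0,0],[0,0,0],0.0],
], grip_force=20)

```text
time: 6.6
eef_pos: [0.4681, -0.2237, 0.2994]
tcp_rot: [0.0, 1.0, 0.001, -0.002]
contact_force: [-0.5, 0.8, -1.2]
opening: 0.317
finger_force: 78.9
```

```bash
cat >> h.py <<'E'
def tilt():
    "fraction of 3D model axis angles: silver/brass pixel tracking against the pre-swing frame"
    c=ctrl.read_camera('side'); s=ctrl.get_state(); e=s['eef_pos']
    im=c['image'].astype(int); hsv=cv2.cvtColor(c['image'],cv2.COLOR_RGB2HSV)
    m=cv2.inRange(hsv,(18,150,110),(32,255,255))   # brass
    best=None
    ys,xs=np.nonzero(m)
    out=[]
    for th in np.arange(0,121,5):
        a=np.radians(th); X=np.array(e)+[0.075*np.cos(a),0,-.007-.075*np.sin(a)]
        p=proj(c,X)[0]; d=np.hypot(xs-p[0],ys-p[1]); out.append((int((d<7).sum()),int(th)))
    return s['time'],s['finger_force'],s['opening'],sorted(out)[::-1][:4],np.round(s['wrist_torque'],3)
E
python3 -c "
from h import *
print(tilt())"
```

```text
(6.65, 78.93305897712708, 0.3164669473971039, [(100, 0), (93, 5), (82, 10), (66, 15)], array([-0.035,  0.216, -0.026]))
```

>>> drive_tool([
  [[0,0,0],[0,0,0],0.0],
  [[0,0,0],[0,0,0],0.0],
], grip_force=20)

```text
time: 6.9
eef_pos: [0.4689, -0.2242, 0.3013]
tcp_rot: [0.0, 1.0, 0.0, -0.0]
contact_force: [0.7, 0.8, -1.5]
opening: 0.314
finger_force: 78.9
```

```bash
python3 -c "
from h import *
print(tilt())"
```

```text
(6.95, 78.93282651901245, 0.3172018012656167, [(106, 0), (103, 5), (88, 10), (73, 15)], array([-0.029,  0.154,  0.02 ]))
```

>>> drive_tool([
  [[0,0,0],[0,0,0],0.024],
], grip_force=20)

```text
time: 7.08
eef_pos: [0.4691, -0.2243, 0.3017]
tcp_rot: [0.0, 1.0, -0.0, -0.0]
contact_force: [-1.1, -0.3, -2.4]
opening: 0.312
finger_force: 78.9
```

>>> drive_tool([
  [[0,0,0],[0,0,0],0.026],
], grip_force=20)

```text
time: 7.2
eef_pos: [0.4691, -0.2243, 0.3018]
tcp_rot: [0.0, 1.0, -0.0, 0.0]
contact_force: [0.1, 0.0, -2.0]
opening: 0.311
finger_force: 78.9
```

>>> drive_tool([
  [[0,0,0],[0,0,0],0.0265],
])

```text
time: 7.32
eef_pos: [0.4691, -0.2243, 0.3018]
tcp_rot: [0.0, 1.0, -0.0, 0.0]
contact_force: [-0.6, 0.5, -2.6]
opening: 0.312
finger_force: 78.3
```

>>> drive_tool([
  [[0,0,0],[0,0,0],0.0268],
])

```text
time: 7.45
eef_pos: [0.4691, -0.2243, 0.3018]
tcp_rot: [0.0, 1.0, -0.0, 0.0]
contact_force: [-0.1, 0.3, -1.8]
opening: 0.315
finger_force: 70.3
```

>>> drive_tool([
  [[0,0,0],[0,0,0],0.0271],
])

```text
time: 7.58
eef_pos: [0.4691, -0.2243, 0.3018]
tcp_rot: [0.0, 1.0, -0.0, 0.0]
contact_force: [-0.0, -0.6, -2.8]
opening: 0.32
finger_force: 62.5
```

Finger force now follows the opening command at about 26 N/mm, so I can ease it by position.

>>> drive_tool([
  [[0,0,0],[0,0,0],0.0279],
  [[0,0,0],[0,0,0],0.0284],
])

```text
time: 7.82
eef_pos: [0.4691, -0.2243, 0.3017]
tcp_rot: [0.0, 1.0, -0.0, -0.0]
contact_force: [1.1, -1.1, -1.3]
opening: 0.332
finger_force: 30.5
```

>>> drive_tool([
  [[0,0,0],[0,0,0],0.0287],
])

```text
time: 7.95
eef_pos: [0.4691, -0.2243, 0.3018]
tcp_rot: [0.0, 1.0, -0.0, 0.0]
contact_force: [-0.5, 0.5, -1.3]
opening: 0.337
finger_force: 23.7
```

```bash
python3 -c "
from h import *
print(tilt())"
```

```text
(8.0, 23.648744523525238, 0.3361694753832056, [(102, 10), (101, 5), (100, 0), (90, 15)], array([0.011, 0.11 , 0.008]))
```

>>> drive_tool([
  [[0,0,0],[0,0,0],0.0289],
])

```text
time: 8.12
eef_pos: [0.4692, -0.2243, 0.3018]
tcp_rot: [0.0, 1.0, -0.0, 0.0]
contact_force: [0.1, 0.8, -2.9]
opening: 0.334
finger_force: 19.1
```

```bash
python3 -c "
from h import *
print(tilt())"
```

```text
(8.175, 18.979026675224304, 0.33973331251429917, [(98, 35), (96, 40), (84, 30), (72, 45)], array([-0.021,  0.068, -0.029]))
```

>>> drive_tool([
  [[0,0,0],[0,0,0],0.0291],
])

```text
time: 8.3
eef_pos: [0.469, -0.2242, 0.3016]
tcp_rot: [0.0, 1.0, 0.0, -0.0]
contact_force: [-0.0, 0.7, -2.0]
opening: 0.342
finger_force: 14.7
```

```bash
python3 -c "
from h import *
print(tilt())"
```

```text
(8.35, 14.652092456817627, 0.34077620973111367, [(69, 85), (63, 80), (59, 90), (45, 75)], array([-0.024,  0.15 , -0.001]))
```

```bash
python3 -c "
from h import *
print(tilt())
b=shot('side');w=shot('wrist');print(ctrl.get_state()['finger_force'])
e=ctrl.get_state()['eef_pos']
p=proj(b,[e])[0].astype(int)
B=cv2.resize(b['image'][max(0,p[1]-60):p[1]+90,p[0]-60:p[0]+60],None,fx=4,fy=4,interpolation=cv2.INTER_CUBIC)
print(max(0,p[1]-60),p[0]-60)
cv2.imwrite('pics/i.png',B[...,::-1])
"
```

```text
(8.4, 14.645586758852005, 0.3424205512411924, [(75, 90), (71, 95), (58, 85), (55, 100)], array([0.035, 0.071, 0.047]))
14.646516591310501
64 292
```

View pics/i.png

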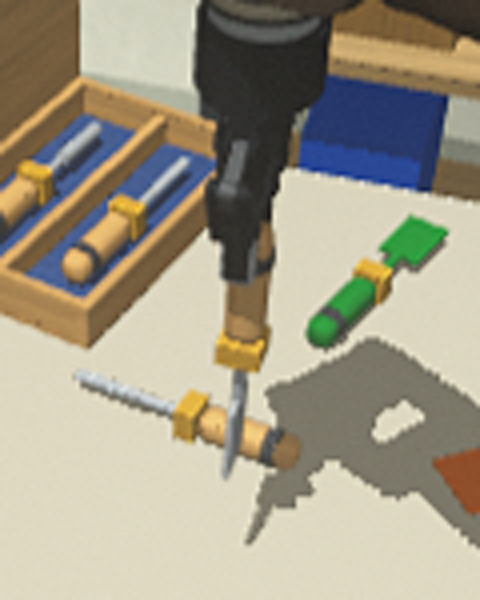

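It hangs close to vertical: hoop at crop (265,262), ferrule at (242,350), blade tip at (229,475). I'll check the angle in the swing plane.

```bash
cat >> h.py <<'E'
def iny(c,u,v,y):
    o,d=ray(c,u,v); return o+d*(y-o[1])/d[1]
def hang(c,pts,y,x0,y0,k):
    P=[iny(c,x0+a/k,y0+b/k,y) for a,b in pts]; return P
E
python3 -c "
from h import *
b=load('side')
P=hang(b,[(265,262),(242,350),(229,475)],-.2243,292,64,4);print(P)
for z in (.302,.28,.2,.1): print(z,(proj(b,[.469,-.2243,z])[0]-[292,64])*4)
"
```

```text
[array([ 0.45381132, -0.2243    ,  0.28972148]), array([ 0.46350363, -0.2243    ,  0.21526852]), array([ 0.46503862, -0.2243    ,  0.09885821])]
0.302 [242.65401981 241.39359088]
0.28 [240.33257275 269.72873138]
0.2 [232.44990669 365.85103352]
0.1 [223.67981908 472.62849526]
```

The ferrule is at x=0.4635 and the tip at x=0.465, so it is vertical to about 1°, having slid about 10 mm. Gripping firmly now.

>>> drive_tool([
  [[0,0,0],[0,0,0],0.0],
  [[0,0,0],[0,0,0],0.0],
  [[0,0,0],[0,0,0],0.0],
], grip_force=80)

```text
time: 8.88
eef_pos: [0.4691, -0.2243, 0.3018]
tcp_rot: [0.0, 1.0, -0.0, 0.0]
contact_force: [-0.1, -0.1, -2.7]
opening: 0.309
finger_force: 78.8
```

```bash
python3 -c "
from h import *
b=shot('side');s=ctrl.get_state();print(s['finger_force'],s['opening'],s['eef_pos'])
B=cv2.resize(b['image'][100:200,312:392],None,fx=6,fy=6,interpolation=cv2.INTER_CUBIC)
cv2.imwrite('pics/j.png',B[...,::-1])
"
```

```text
78.82060647010803 0.3160428668182181 [ 0.46911202 -0.22431394  0.30176136]
```

View pics/j.png

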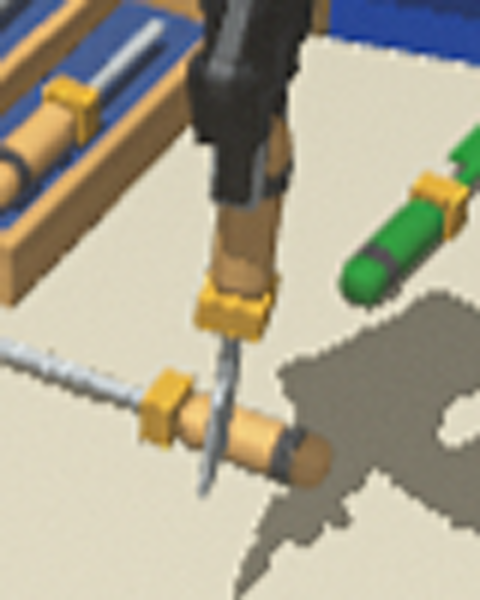

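```bash
python3 -c "
from h import *
b=load('side')
for p in [(235,307),(230,343),(206,490)]: print(hang(b,[p],-.2243,312,100,6)[0])
"
```

```text
[ 0.4671289  -0.2243      0.21544811]
[ 0.46802439 -0.2243      0.19425621]
[ 0.47367675 -0.2243      0.10051245]
```

```bash
python3 -c "
from h import *
from scipy.optimize import least_squares as ls
b=load('side')
L=[((197,329),.015,.082,.015),((264,340),-.015,.082,.015),((206,493),0,.178,.02),((224,388),0,.118,.0)]
def X(q,l,s,y): x,z,t=q; return [x+s*np.sin(t)+l*np.cos(t),-.2243+y,z-s*np.cos(t)+l*np.sin(t)]
f=lambda q:np.concatenate([proj(b,X(q,l,s,y))[0]-(np.array(p)/6+[312,100]) for p,l,s,y in L[:3]])
r=ls(f,[.467,.295,0]);print(r.x,np.degrees(r.x[2]),r.fun)
"
```

```text
[0.46167681 0.29510401 0.04227086] 2.4219419056697555 [ 0.01892581 -0.62877731 -0.04193362  0.27232316  0.01281418  0.40258607]
```

The fit gives about 2° of tilt, with the shoulder 89 mm below the TCP. I'll turn by the rack's yaw (about -5.3°) and carry it to in front of the mouth.

>>> drive_tool([
  [[0,0,0.0925],[0,0,0],0.0],
  [[0,0,0],[0.0024,0.02,0],0.0],
  [[0,0,0],[0.0024,0.035,0],0.0],
  [[0,0,0],[0.0024,0.04,0],0.0],
  [[0,0,0],[0.0024,0.04,0],0.0],
])

```text
time: 9.55
eef_pos: [0.4717, -0.0868, 0.3018]
tcp_rot: [0.046, 0.999, 0.0, 0.0]
contact_force: [0.8, -0.5, -1.0]
opening: 0.313
finger_force: 79.0
```

>>> drive_tool([
  [[0,0,0],[0.0024,0.04,0],0.0],
  [[0,0,0],[0.0024,0.04,0],0.0],
  [[0,0,0],[0.0024,0.04,0],0.0],
  [[0,0,0],[0.0024,0.04,0],0.0],
  [[0,0,0],[0,0.03,0],0.0],
])

```text
time: 10.18
eef_pos: [0.4792, 0.1036, 0.3019]
tcp_rot: [0.045, 0.999, 0.0, 0.0]
contact_force: [0.0, -0.8, -1.7]
opening: 0.31
finger_force: 79.1
```

>>> drive_tool([
  [[0,0,0],[0,0.0187,0],0.0],
  [[0,0,0],[0,0,0.03],0.0],
  [[0,0,0],[0,0,0.02],0.0],
  [[0,0,0],[0,0,0.012],0.0],
  [[0,0,0],[0,0,0],0.0],
])

```text
time: 10.8
eef_pos: [0.4811, 0.1201, 0.239]
tcp_rot: [0.046, 0.999, -0.0, -0.001]
contact_force: [0.6, -0.3, -1.6]
opening: 0.31
finger_force: 79.1
```

>>> drive_tool([
  [[0,0,0],[0,0,0],0.0],
  [[0,0,0],[0,0,0],0.0],
])

```text
time: 11.05
eef_pos: [0.4824, 0.1197, 0.2409]
tcp_rot: [0.046, 0.999, 0.0, 0.001]
contact_force: [0.3, -0.1, -1.6]
opening: 0.309
finger_force: 79.1
```

```bash
python3 -c "
from h import *
b=shot('side');s=ctrl.get_state();print(s['finger_force'],s['eef_pos'],s['contact_force'])
B=cv2.resize(b['image'][195:315,215:335],None,fx=5,fy=5,interpolation=cv2.INTER_CUBIC)
cv2.imwrite('pics/k.png',B[...,::-1])
"
```

```text
79.13599491119385 [0.48232333 0.11968782 0.24076052] [ 1.01287253 -0.78780398 -2.63454238]
```

View pics/k.png

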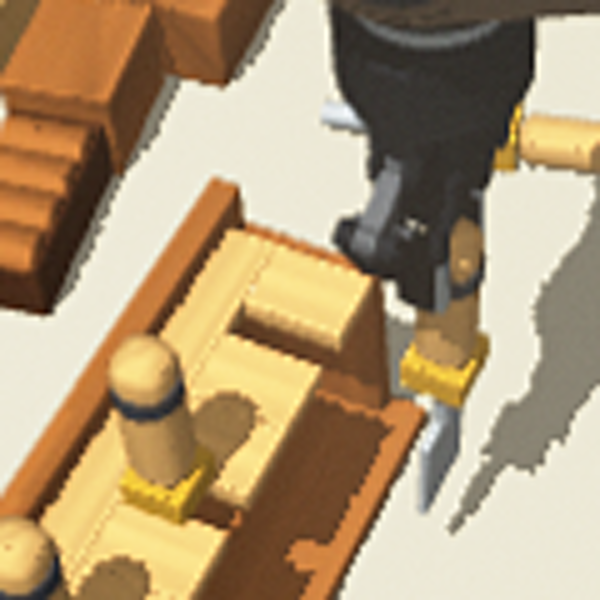

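Nothing has slipped. The near-face corners of the ferrule's underside are at (401,387) and (462,401), the blade's near bottom corner is at (425,512), and the free slot lies directly ahead. Re-fit for height and offset.

```bash
python3 -c "
from h import *
from scipy.optimize import least_squares as ls
b=load('side');a=np.radians(-5.3);ex=np.array([np.cos(a),np.sin(a),0]);ey=np.array([-np.sin(a),np.cos(a),0]);ez=np.array([0,0,1.])
tcp=np.array([.4823,.1197,.2408])
L=[((401,387),.015,.082,.015),((462,401),-.015,.082,.015),((425,512),0,.178,.02)]
def X(q,l,s,y): x,z,t=q; return tcp+ex*(x+s*np.sin(t)+l*np.cos(t))+ey*y+ez*(z-s*np.cos(t)+l*np.sin(t))
f=lambda q:np.concatenate([proj(b,X(q,l,s,y))[0]-(np.array(p)/5+[215,195]) for p,l,s,y in L])
r=ls(f,[0,0,0]);print(r.x,np.degrees(r.x[2]),r.fun)
f2=lambda q:np.concatenate([proj(b,X(q[:3],l,s,y)+ey*q[3])[0]-(np.array(p)/5+[215,195]) for p,l,s,y in L])
r=ls(f2,[0,0,0,0]);print(r.x,r.fun)
print('neck',X(r.x[:3],0,.09,0), 'shoulder z',X(r.x[:3],0,.082,0)[2])
for P in ([.5378,.1147],[.5697,.1118]): print(ex[:2]@(np.array(P)-tcp[:2]),ey[:2]@(np.array(P)-tcp[:2]))
"
```

```text
[-0.00444876 -0.00469096  0.02890542] 1.6561583139906566 [-0.24833752 -1.0560968   0.05394563  1.03556623  0.19161137  0.04028846]
[ 0.00012055 -0.0197851   0.0258041  -0.00833732] [-0.16738972 -0.88786939 -0.10129924  1.08989045  0.28832911 -0.22559839]
neck [0.48473222 0.11947437 0.13104486] shoulder z 0.1390421988553591
0.055724573686477055 0.0001479441123612476
0.08775606626216029 0.00020696422717127703
```

>>> drive_tool([
  [[0,0,0],[-0.012,0,0.003],0.0],
  [[0,0,0],[-0.02,0,0],0.0],
  [[0,0,0],[-0.012,0,0],0.0],
  [[0,0,0],[-0.006,0,0],0.0],
  [[0,0,0],[-0.005,0,0],0.0],
])

```text
time: 11.72
eef_pos: [0.5368, 0.1146, 0.2365]
tcp_rot: [0.046, 0.999, -0.0, -0.0]
contact_force: [-0.9, -0.2, -2.7]
opening: 0.311
finger_force: 79.1
```

>>> drive_tool([
  [[0,0,0],[-0.006,0,0],0.0],
  [[0,0,0],[-0.006,0,0],0.0],
])

```text
time: 11.98
eef_pos: [0.5487, 0.1135, 0.2368]
tcp_rot: [0.046, 0.999, 0.0, 0.0]
contact_force: [-0.1, -0.3, -2.4]
opening: 0.312
finger_force: 79.1
```

>>> drive_tool([
  [[0,0,0],[-0.007,0,0],0.0],
  [[0,0,0],[-0.007,0,0],0.0],
  [[0,0,0],[-0.005,0,0],0.0],
  [[0,0,0],[-0.003,0,0],0.0],
  [[0,0,0],[0,0,0],0.0],
])

```text
time: 12.6
eef_pos: [0.5706, 0.1115, 0.2367]
tcp_rot: [0.046, 0.999, 0.0, -0.0]
contact_force: [-0.2, 0.0, -1.7]
opening: 0.314
finger_force: 79.1
```

>>> drive_tool([
  [[0,0,0],[0,0,0.004],0.0],
  [[0,0,0],[0,0,0.003],0.0],
  [[0,0,0],[0,0,0],0.0],
])

```text
time: 12.98
eef_pos: [0.57, 0.1115, 0.2291]
tcp_rot: [0.046, 0.999, -0.0, -0.001]
contact_force: [-0.3, -0.2, -1.8]
opening: 0.313
finger_force: 79.1
```

>>> drive_tool([
  [[0,0,0],[0,0,0.002],0.0],
  [[0,0,0],[0,0,0.002],0.0],
  [[0,0,0],[0,0,0],0.0],
])

```text
time: 13.35
eef_pos: [0.5708, 0.1115, 0.2264]
tcp_rot: [0.046, 0.999, 0.0, 0.001]
contact_force: [-0.4, 0.6, 1.2]
opening: 0.317
finger_force: 79.5
```

>>> drive_tool([
  [[0,0,0],[0,0,0.0015],0.0],
  [[0,0,0],[0,0,0],0.0],
])

```text
time: 13.6
eef_pos: [0.5715, 0.1115, 0.2262]
tcp_rot: [0.046, 0.999, 0.0, 0.002]
contact_force: [-0.5, -0.0, 5.2]
opening: 0.317
finger_force: 79.8
```

>>> drive_tool([
  [[0,0,0],[0,0,0.0015],0.0],
  [[0,0,0],[0,0,0],0.0],
])

```text
time: 13.85
eef_pos: [0.5722, 0.1115, 0.2261]
tcp_rot: [0.046, 0.999, 0.0, 0.003]
contact_force: [0.6, 0.7, 8.2]
opening: 0.313
finger_force: 80.2
```

The shoulder is on the ledge (about 10 N). I'll ease the grip so it squares itself, then release.

>>> drive_tool([
  [[0,0,0],[0,0,0],0.0275],
  [[0,0,0],[0,0,0],0.0285],
  [[0,0,0],[0,0,0],0.029],
  [[0,0,0],[0,0,0],0.0293],
  [[0,0,0],[0,0,0],0.0297],
])

```text
time: 14.48
eef_pos: [0.5722, 0.1117, 0.2253]
tcp_rot: [0.046, 0.999, 0.001, 0.003]
contact_force: [1.3, 1.8, 6.3]
opening: 0.34
finger_force: 4.0
```

>>> drive_tool([
  [[0,0,0],[0,0,0],0.033],
  [[0,0,0],[0,0,0],0.04],
  [[0,0,0],[0,0,0],0.048],
  [[0,0,0],[0,0,0],0.048],
  [[0,0,0],[0,0,0],0.048],
])

```text
time: 15.1
eef_pos: [0.5704, 0.1115, 0.2225]
tcp_rot: [0.046, 0.999, -0.0, -0.0]
contact_force: [0.2, -0.2, 0.2]
opening: 0.563
finger_force: 0.0
```

```bash
python3 -c "
from h import *
b=shot('side');s=ctrl.get_state();print(s['finger_force'],s['eef_pos'],s['contact_force'],s['opening'])
hsv=cv2.cvtColor(b['image'],cv2.COLOR_RGB2HSV);m=cv2.inRange(hsv,(18,170,110),(32,255,255));n,l,st,ce=cv2.connectedComponentsWithStats(m)
for i in range(1,n):
  if st[i,4]>25: print(st[i],ce[i])
for P in ([.5697,.1118,.144],): print(proj(b,P))
"
```

```text
0.0 [0.57039009 0.11146653 0.2226087 ] [-0.53625586 -0.3748774   0.37507272] 0.5657886253409746
[296 104   9   7  35] [300.48571429 107.14285714]
[418 196  11   6  40] [422.925 198.125]
[260 252  17  14 114] [268.36842105 259.64912281]
[239 285  19  15 136] [248.64705882 292.83088235]
[215 319  21  18 143] [225.4965035  328.65734266]
[[268.18926717 257.71502121]]
```

Released. The ferrule sits where a properly hung one should project (268,260). Retract straight up, then check it against the neighbouring ferrules.

>>> drive_tool([
  [[0,0,0],[0,0,-0.01],0.048],
  [[0,0,0],[0,0,-0.02],0.048],
  [[0,0,0],[0,0,-0.03],0.048],
  [[0,0,0],[0,0,-0.04],0.048],
  [[0,0,0],[0,0,-0.04],0.048],
])

```text
time: 15.78
eef_pos: [0.5705, 0.1115, 0.366]
tcp_rot: [0.046, 0.999, 0.0, 0.001]
contact_force: [0.2, 1.1, 1.3]
opening: 0.562
finger_force: 0.0
```

>>> drive_tool([
  [[0,0,0],[0.05,0,0],0.048],
  [[0,0,0],[0.05,0,0],0.048],
  [[0,0,0],[0,0,0],0.048],
])

```text
time: 16.15
eef_pos: [0.4687, 0.1213, 0.3648]
tcp_rot: [0.046, 0.999, 0.0, 0.002]
contact_force: [0.3, 0.0, -0.0]
opening: 0.559
finger_force: 0.0
```

```bash
python3 -c "
from h import *
a=np.radians(-5.3);ey=np.array([-np.sin(a),np.cos(a),0])
for nm in('side','top'):
  b=shot(nm)
  hsv=cv2.cvtColor(b['image'],cv2.COLOR_RGB2HSV);m=cv2.inRange(hsv,(18,170,90),(32,255,255));n,l,st,ce=cv2.connectedComponentsWithStats(m)
  print(nm,[(st[i,4],ce[i].round(1)) for i in range(1,n) if st[i,4]>15])
  print([proj(b,np.array([.5697,.1118,.144])+ey*.09*k)[0].round(1) for k in(0,1,2)])
  # dark hoop check: projected butt tops
  print([proj(b,np.array([.5697,.1118,.217])+ey*.09*k)[0].round(1) for k in(0,1,2)])
  m=cv2.inRange(hsv,(100,20,10),(125,255,75)); 
  print([(st[i,4],ce[i].round(1)) for n,l,st,ce in [cv2.connectedComponentsWithStats(m)] for i in range(1,n) if 15<st[i,4]<150])
s=ctrl.get_state();print(s['eef_pos'],s['contact_force'])
"
```

```text
side [(np.int32(51), array([338.9, 167.2])), (np.int32(36), array([423. , 197.9])), (np.int32(60), array([315.2, 221.5])), (np.int32(113), array([268.1, 259.7])), (np.int32(136), array([248.6, 292.8])), (np.int32(152), array([225.8, 328.9]))]
[array([268.2, 257.7]), array([248.6, 289.6]), array([226.4, 325.8])]
[array([265.4, 238.2]), array([244.4, 270.8]), array([220.4, 308.2])]
[(np.int32(91), array([629.8,   8.6])), (np.int32(65), array([579.3,  43.6])), (np.int32(30), array([220.3, 313.4])), (np.int32(66), array([535.3, 313.6])), (np.int32(21), array([575. , 349.7]))]
top [(np.int32(52), array([500.6, 132.3])), (np.int32(61), array([492.9, 166.4])), (np.int32(27), array([227.1, 186.6])), (np.int32(43), array([323. , 206.3])), (np.int32(50), array([411.4, 210. ])), (np.int32(61), array([491.8, 250.6])), (np.int32(65), array([387.8, 313.3]))]
[array([227.9, 182.7]), array([192.1, 178.5]), array([156.7, 174.4])]
[array([222.4, 176.9]), array([184.4, 172.5]), array([146.9, 168.2])]
[(np.int32(17), array([ 72.5, 156.9])), (np.int32(19), array([ 87.2, 187.1])), (np.int32(19), array([220.9, 212.1])), (np.int32(16), array([211.9, 212.9])), (np.int32(20), array([264. , 392.6]))]
[0.47113503 0.12080376 0.36466285] [0.04538473 0.51956145 0.45957763]
```

```bash
python3 -c "
from plant import ctrl
print(ctrl.sign_off())"
```

```text
the job is handed in; nothing more can be done
None
```

The broad chisel hangs blade-down in the rack's free slot, released and handed in at about 16 s. The final camera readings put its ferrule within about 1 pixel of where the neighbouring tools sit. I checked that by image code, not a last viewed picture, and did not measure the handle's uprightness after release.

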